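Crank the bin under the tipping pan and empty the pan

ROBOT

A 6-joint arm with a two-finger parallel gripper is mounted at the origin on the work surface. World frame = base frame: x ahead of the robot, y to its left, z up, the work surface at z = 0. Lengths are in m, angles in rad, forces in N, time in s.
With the tool pointing down it reaches from about 0.375 to 0.9 m from the base axis. Payload 3.1 kg.
Tool frame: the origin (TCP) lies on the mounting face of the last link; the fingertips stand 182 mm ahead of it and the grasp point (between the pads) lies 164 mm ahead of it; z points along the fingers, y is the direction in which the jaws open and shut (so a half turn about z gives the same grasp; the last joint's range is limited). The gripper opens to 87 mm and grips with 3 to 60 N. Pads are 19 mm wide; open, the fingers measure 117 mm over their backs; the gripper's body (75 mm by 190 mm) begins 51 mm behind the grasp point.
Start: joints at [1.048, 0.527, 1.433, -0, 1.181, -0.178], TCP at [0.211, 0.588, 0.405] pointing down, gripper open.
Joint ranges: [-3.08, 3.08], [-0.75, 2.2], [0.22, 2.44], [-1.43, 4.57], [0, 2.65], [-2.85, 2.85]. Speed limits (rad/s): [2.79, 2.79, 3.14, 3.14, 3.14, 3.14].

INTERFACE

Orientations are given as a unit quaternion [x, y, z, w].
In Python, from rig import robot, camera, camera_model gives the robot as it stands.
- The arm moves only by the tool drive_tool, never from a script. Its argument "plan" is a list that holds one entry, the list of rows, each a list of 6 numbers: the shift along the world's x, y, z in units of 2.5 cm (1.0 is 2.5 cm), then the turn, a rotation vector about the world's x, y, z in units of 6 degrees (1.0 is 6 degrees). A call has 1 to 8 rows; each row shifts and turns the commanded pose from where the row before left it; what a row does not reach is not made up. A row lasts 1/8 s, in which the tool goes at most 62.5 mm and 10.7 degrees, less where a joint would pass 70% of its speed; a pose out of reach is approached as far as the arm can. A call with a number of a shift or a turn outside -1 to 1 is refused whole. A call with a gripper value outside its range is refused whole. "grip" is the closure, from 0 (fully open) to 1 (shut), set as the call begins (left out, the last holds). The fingers move at their own pace and stop on an object; "force" is the grip in N (left out, the last holds). Time passes only in rows, so rows that do not move let the fingers close. It gives the time, the measured TCP pose, the force and the opening at its end, in the units of the state.
- robot.get_obs(): the state, without advancing time (a new reading comes with each control period).
- camera(name): name is "side" or "top" or "wrist"; returns the picture (400x640x3 uint8, red, green, blue); there is no depth.
- camera_model(name): a dict with "K" (3x3 intrinsics, pixels), "k1" (the pictures are not rectified: a ray, as slopes to the right and down, at radius r is drawn at 1 + k1 r^2 times it, then the intrinsics apply), "world_to_cam" (4x4, takes a point from world to camera coordinates); the wrist camera has in their place "tool_from_camera" (4x4, takes a point from camera to tool coordinates, whose origin is the TCP and whose axes are the flange's). Camera axes: x right, y up, looking along -z (the intrinsics and any distortion apply to the point x, -y, -z); pixel columns grow to the right and rows downward; lengths in m; the calibration is good to about 2 mm. A picture is of the moment at which its call begins: read the wrist's pose just before it. camera_model takes no time and is no camera call.
- robot.hand_in(): hands the job in, once; it reports no verdict.
The state is a dict: "time": time; "q": joint angles; "joint_velocities": joint speeds; "joint_torque": joint torques, N m; "position": TCP position; "tool_rot": TCP orientation; "ft_force": force on the tool from outside, world axes, zero at the start; "moment": the same for the moment, N m; "grip_width": finger opening in m.
Only numpy, scipy, OpenCV 4.12 (cv2) and the standard library are available. Lean on these libraries where they do the work, as an engineer would, in place of code of your own. Each camera call takes 0.05 s, during which the arm holds its last target.

TASK

Turn the handwheel, regrasping it as often as needed, until the bin on the slide stands centred under the spout of the tipping pan (the bin's black tab in line with the black line on the spout). Then swing the pan's lever over to tip all three steel pins into the bin, and swing it back until the pan sits level again. Move the bin only by its wheel and the pan only by its lever, and leave the other things on the table where they are.

Things in the scene. Friction and masses are not known exactly. Their poses are not given: they have to be found in the camera images.
- slide: Grey base of a rack slide, fixed to the table, 400 mm long. Its x axis runs along the slide (roughly away from the robot, yaw within 0.25 rad), y to the left of that, z up; origin on the table surface, on the slide's centre line.
- wheel_rim (a point): Centre of the handwheel, on its upright axis, level with the rim top (133 mm above the table), right of the slide, 180 mm from its centre line. A plain aluminium dish with solid bottom, no spokes, no crank: outside diameter 144 mm, rim wall 12 mm thick, near vertical (mid-wall radius 66 mm), 40 mm deep inside, open above and around.
- wheel (a joint): Angle of the handwheel in rad, 0 to 6.3, with stops; stiff (0.25 N m), stays where it is left. It grows as the wheel is turned clockwise seen from above. Each rad clockwise drives the bin 30 mm along the slide's +x (away from the robot), counterclockwise brings it back.
- bin: Open aluminium bin on the slide's carriage, 150 mm along the slide, 140 mm across, 55 mm deep, walls 4 mm; origin at the centre of its underside, 35 mm above the table (rim at 90 mm). Axes as the slide's. A black tab on its right-hand rim (-y) marks its middle. It moves only along the slide, geared to the wheel; it starts nearer the robot than the pan.
- stand: Fixed steel stand of the tipping pan, left of the slide. Origin on the table surface, on the slide's centre line, level with the middle of the pan's spout; axes parallel to the slide's. The bin is in place when its origin lies at x = 0 in this frame. The pan's pivot axis is parallel to this x axis, at y = 45 mm, z = 145 mm.
- pan: Open aluminium pan on the pivot, 114 mm along the slide, 134 mm across, walls 50 mm, with a sloping spout towards the right (-y), which hangs over the bin's track; a black line runs down the middle of the spout. Origin on the pivot axis, above the middle of the spout's width. It is fixed to the lever and turns with it.
- handle (a point): Middle of the lever's black round handgrip: 90 mm long, 18 mm in diameter, level, parallel to the stand's x axis, free end towards the robot; the lever arm joins its far end (45 mm from here), 130 mm from pivot axis to grip axis. Clear above and on both sides. At rest the lever leans 0.6 rad left of upright: grip 73 mm left of the pivot axis and 107 mm above it.
- lever (a joint): Tip angle of the pan and lever in rad: 0 = pan level on its stop (start), growing to 1.35 at the far stop as the grip is swung over to the right (-y) and the spout goes down. The pivot is stiff (0.5 N m): it needs some 5 to 8 N at the grip and stays where it is left. The pins begin to roll out beyond about 0.4 rad.
- pin0: A loose plain steel pin, 22 mm in diameter, 70 mm long, 180 g, lying in the pan along the slide direction; x along the pin. Three alike.
- pin0_center (a point): Centre of pin0.
- pin1: A loose plain steel pin, 22 mm in diameter, 70 mm long, 180 g, lying in the pan along the slide direction; x along the pin. Three alike.
- pin1_center (a point): Centre of pin1.
- pin2: A loose plain steel pin, 22 mm in diameter, 70 mm long, 180 g, lying in the pan along the slide direction; x along the pin. Three alike.
- pin2_center (a point): Centre of pin2.
- cup: Bystander: a brown paper cup, 95 mm tall, 76 mm across the rim, standing; leave it alone. Origin near the middle of its underside.
- tape: Bystander: a grey tape measure, 75 x 40 x 62 mm high; leave it alone. Origin near the middle of its underside.
- marker: Bystander: an orange marker pen lying flat, 160 mm long, 16 mm high; leave it alone. Origin near the middle of its underside.
- square: Bystander: a dark steel magnetic welding square (triangular frame), 110 mm, 16 mm high; leave it alone. Origin near the middle of its underside.
- clamp: Bystander: a bar clamp lying flat, 240 mm long, 18 mm high; leave it alone. Origin near the middle of its underside.
- tube: Bystander: an offcut of square steel tube, 130 mm long, 50 mm section; leave it alone. Origin near the middle of its underside.
Not all that is in view belongs to the job. What is shaped like the pin0 but brown or turquoise is not meant.

How it is judged:
On the way, in this order (a step that is already met when the one before it is completed fails the run):
1. the bin stands centred under the spout (within 8 mm along the slide), at rest, with the pan still level (x of bin in the frame of stand between -0.008 and 0.008 m and linear speed of bin below 0.01 m/s and value of joint lever below 0.15 rad), for 0.3 s.
2. the pan is tipped over by at least 0.9 rad (value of joint lever above 0.9 rad), for 0.1 s.
At the end, for the whole second after the job is handed in: All three pins lie at rest inside the bin, the bin is centred under the spout within 8 mm along the slide, and the pan is back level within 0.12 rad (x of bin in the frame of stand between -0.008 and 0.008 m and value of joint lever below 0.12 rad and x of pin0_center in the frame of bin between -0.073 and 0.073 m and y of pin0_center in the frame of bin between -0.068 and 0.068 m and z of pin0_center in the frame of bin between 0 and 0.055 m and linear speed of each of pin0, pin1, pin2 below 0.03 m/s and x of pin1_center in the frame of bin between -0.073 and 0.073 m and y of pin1_center in the frame of bin between -0.068 and 0.068 m and z of pin1_center in the frame of bin between 0 and 0.055 m and x of pin2_center in the frame of bin between -0.073 and 0.073 m and y of pin2_center in the frame of bin between -0.068 and 0.068 m and z of pin2_center in the frame of bin between 0 and 0.055 m); the robot touches nothing.
It fails at once if the robot pushes the bin itself (contact force between any of the fingers, the arm and bin above 2 N).
It fails at once if the robot pushes the pan itself instead of its lever (contact force between any of the fingers, the arm and pan above 2 N).
It fails at once if one of the other things on the table is moved by more than 20 mm (distance of any of cup, tape, marker, square, clamp, tube from where it was at the start of the episode above 0.02 m).
It also fails if it takes over 72 s, if anything falls off the work surface, if the arm or the gripper's body presses on something with over 40 N, if the wrist force passes 120 N, or if a joint passes its speed limit or range.

## Working session

There is one attempt and no reset: what is moved stays moved. The work goes in short steps, Python scripts to look and compute and a tool call to move; the robot and the scene stay as the last step left them, time stands still between calls to the robot, and variables do not carry over. Pictures are saved under pics/ and viewed, and the job is handed in when it is done.

Besides the shell and the picture viewer there is one more tool, called as name(argument=value, ...), one argument or row to a line, values as JSON. drive_tool: Moves the arm, as the interface text tells. Shifts and turns lie within -1 to 1; 1 stands for 2.5 cm of shift or 6 degrees of turn. Its arguments: {"type":"object","properties":{"plan":{"type":"array","items":{"type":"array","items":{"type":"array","items":{"type":"number","minimum":-1,"maximum":1}}}},"grip":{"type":"number"},"force":{"type":"number"}},"required":["plan"]}

```bash
ls; mkdir -p pics; cat > h.py <<'E'
import numpy as np, cv2
from rig import robot, camera, camera_model
def snap(n,f):
    im=camera(n); cv2.imwrite('pics/'+f,im[:,:,::-1]); return im
def und(m,u,v):
    K=np.array(m["K"]);x=(u-K[0,2])/K[0,0];y=(v-K[1,2])/K[1,1]
    rd=np.hypot(x,y);r=rd
    for _ in range(30): r=rd/(1+m["k1"]*r*r)
    s=r/rd if rd>0 else 1
    return x*s,y*s
def ray(n,u,v):
    m=camera_model(n);x,y=und(m,u,v);T=np.linalg.inv(np.array(m["world_to_cam"]))
    return T[:3,3],T[:3,:3]@np.array([x,-y,-1.])
def onz(n,u,v,z):
    o,d=ray(n,u,v);return o+d*(z-o[2])/d[2]
def tri(a,b):
    o1,d1=ray(*a);o2,d2=ray(*b)
    A=np.stack([d1,-d2],1);s=np.linalg.lstsq(A,o2-o1,rcond=None)[0]
    p=o1+d1*s[0];q=o2+d2*s[1];return (p+q)/2,np.linalg.norm(p-q)
def proj(n,p):
    m=camera_model(n);c=np.array(m["world_to_cam"])@np.r_[p,1];x=c[0]/-c[2];y=-c[1]/-c[2]
    f=1+m["k1"]*(x*x+y*y);K=np.array(m["K"]);return K[0,0]*x*f+K[0,2],K[1,1]*y*f+K[1,2]
E
python3 - <<'E'
from h import *
np.set_printoptions(precision=3,suppress=True)
for n in ["top","side","wrist"]: snap(n,n+"0.png")
for n in ["top","side"]:
    m=camera_model(n);print(n,m["K"],m["k1"],np.linalg.inv(np.array(m["world_to_cam"])))
print(camera_model("wrist"));print(robot.get_obs())
E
```

```text
pics
top [[422.915   0.    320.323]
 [  0.    422.915 206.16 ]
 [  0.      0.      1.   ]] -0.04987945090510165 [[ 0.026  0.984 -0.174  0.385]
 [-0.999  0.022 -0.027 -0.018]
 [-0.023  0.174  0.984  1.304]
 [ 0.     0.     0.     1.   ]]
side [[468.677   0.    318.132]
 [  0.    468.677 204.576]
 [  0.      0.      1.   ]] -0.03130708235644374 [[-0.852  0.403 -0.336  0.208]
 [-0.524 -0.653  0.547  0.573]
 [ 0.001  0.642  0.767  0.975]
 [ 0.     0.     0.     1.   ]]
{'K': array([[321.139,   0.   , 314.304],
       [  0.   , 321.139, 199.209],
       [  0.   ,   0.   ,   1.   ]]), 'k1': -0.008649599672289354, 'tool_from_camera': array([[ 0.   ,  0.96 ,  0.28 ,  0.077],
       [ 1.   , -0.   , -0.   , -0.001],
       [-0.   ,  0.28 , -0.96 ,  0.021],
       [ 0.   ,  0.   ,  0.   ,  1.   ]])}
{'time': 0.15, 'q': array([ 1.047,  0.528,  1.434,  0.   ,  1.181, -0.178]), 'joint_velocities': array([-0.002, -0.004, -0.005,  0.001, -0.002, -0.001]), 'joint_torque': array([  0.   , -44.043, -17.684,   0.063,   0.055,  -0.   ]), 'position': array([0.211, 0.588, 0.404]), 'tool_rot': array([ 0.172,  0.985, -0.001, -0.   ]), 'ft_force': array([-0.317, -0.918, -0.051]), 'moment': array([-0.01 ,  0.008,  0.028]), 'grip_width': 0.08702986012356463}
```

View pics/top0.png

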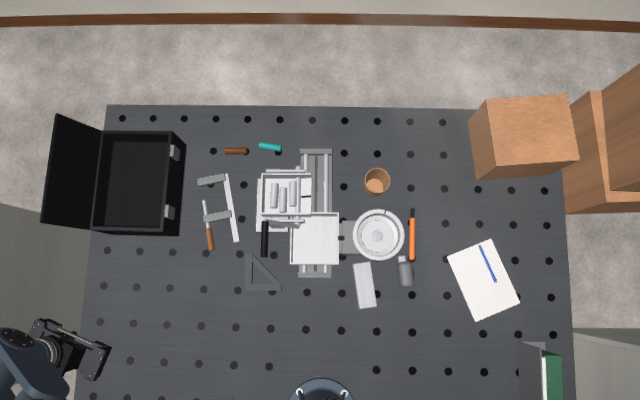

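View pics/side0.png

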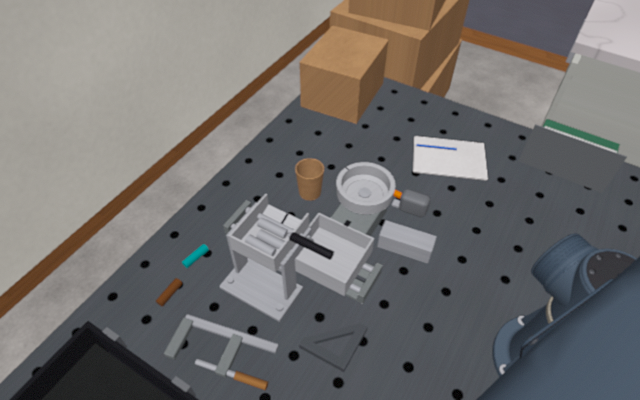

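View pics/wrist0.png

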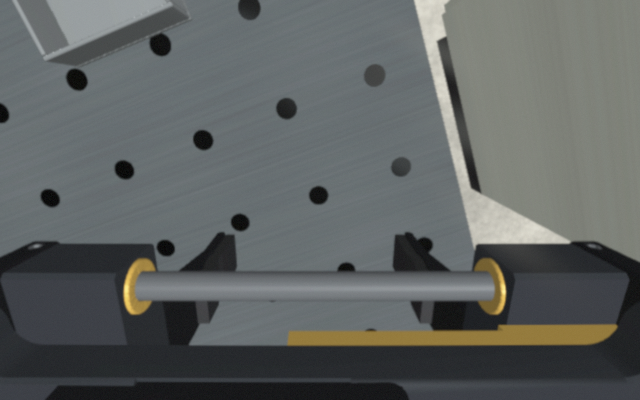

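The top view shows the wheel at about (379,234), the bin at (314,238), the pan and pins at (283,195), the black grip at (264,238) and the slide at x≈316. The brown (235,151) and turquoise (270,147) pins are decoys. The three steel pins lie in the pan.

```bash
python3 - <<'E'
import cv2
a=cv2.imread('pics/top0.png');b=cv2.imread('pics/side0.png')
cv2.imwrite('pics/c1.png',cv2.resize(a[140:290,240:420],None,fx=4,fy=4,interpolation=cv2.INTER_CUBIC))
cv2.imwrite('pics/c2.png',cv2.resize(b[150:310,210:410],None,fx=3.7,fy=3.7,interpolation=cv2.INTER_CUBIC))
E
```

```text
(no output)
```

View pics/c1.png

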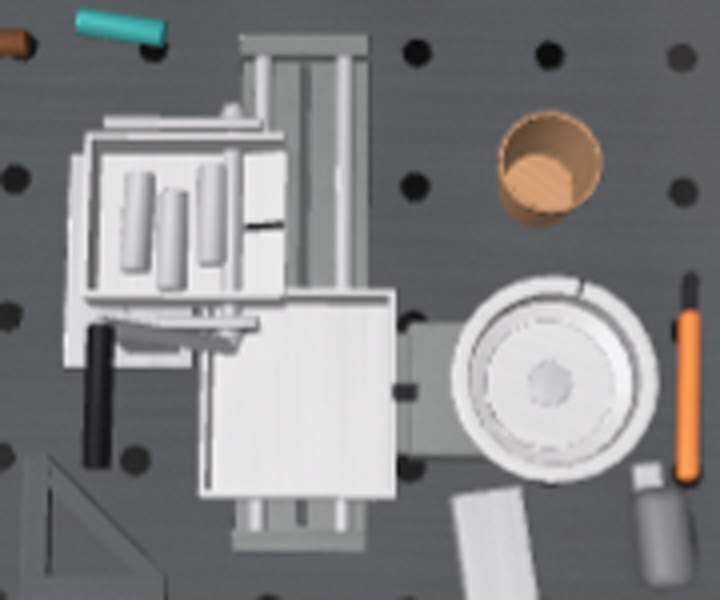

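View pics/c2.png

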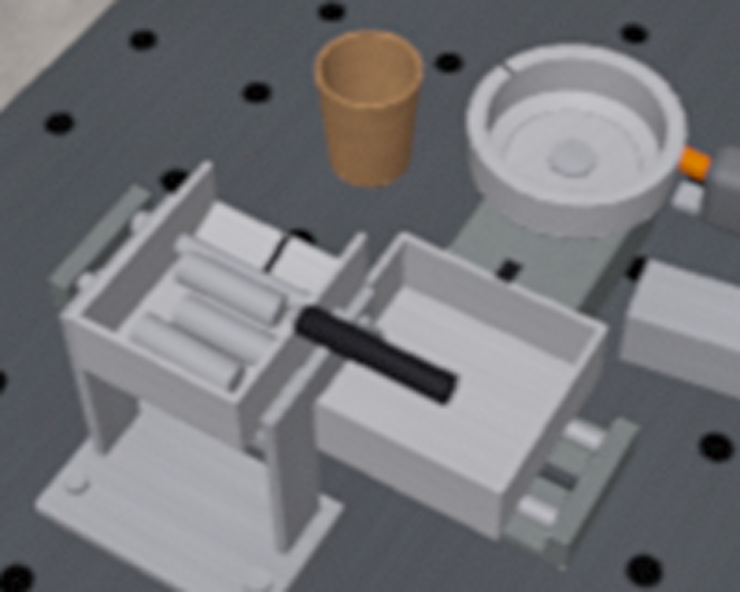

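```bash
python3 - <<'E'
from h import *
np.set_printoptions(precision=4,suppress=True)
T=lambda x,y:("top",240+x/4,140+y/4); S=lambda x,y:("side",210+x/3.7,150+y/3.7)
print("wheel top",onz(*T(555,379),.133)," side",onz(*S(577,132),.133))
for nm,e in dict(l=(452,379),r=(658,379),t=(555,276),b=(555,483)).items(): print(nm,onz(*T(*e),.133))
print("tab",onz(*T(404,392),.09),"side",onz(*S(509,271),.09), tri(T(404,392),S(509,271)))
print("line tip",tri(T(284,224),S(268,270)),tri(T(284,224),S(290,238)))
print("line top",tri(T(247,226),S(290,238)),tri(T(247,226),S(268,270)))
print("grip ends near",tri(T(97,465),S(447,388)),"far",tri(T(100,328),S(308,322)))
print("right rail",onz(*T(344,60),.03),onz(*T(343,285),.03))
print("groove",onz(*T(305,65),.01),onz(*T(302,285),.01))
cs=[onz(*T(*p),.09) for p in [(396,292),(394,497),(200,496)]]
print("bin corners",cs,np.linalg.norm(cs[0]-cs[1]),np.linalg.norm(cs[1]-cs[2]))
E
```

```text
wheel top [ 0.5146 -0.15    0.133 ]  side [ 0.5097 -0.14    0.133 ]
l [ 0.513  -0.0786  0.133 ]
r [ 0.5162 -0.2213  0.133 ]
t [ 0.587  -0.1498  0.133 ]
b [ 0.4429 -0.1502  0.133 ]
tab [ 0.5075 -0.0465  0.09  ] side [ 0.5058 -0.0462  0.09  ] (array([ 0.5069, -0.0468,  0.0889]), np.float64(0.0015459142000351623))
line tip (array([0.628 , 0.0437, 0.1061]), np.float64(0.005204249603954952)) (array([0.6164, 0.0401, 0.1438]), np.float64(0.003249140924358143))
line top (array([0.6042, 0.0621, 0.1767]), np.float64(0.01096239647771541)) (array([0.615 , 0.0662, 0.1413]), np.float64(0.003091827243121242))
grip ends near (array([0.4414, 0.1472, 0.2514]), np.float64(0.000707534984813216)) far (array([0.5258, 0.1491, 0.2493]), np.float64(0.0031706178953727145))
right rail [0.7726 0.0035 0.03  ] [0.5943 0.     0.03  ]
groove [0.774  0.0347 0.01  ] [0.5969 0.0321 0.01  ]
bin corners [array([ 0.5801, -0.0394,  0.09  ]), array([ 0.4324, -0.0408,  0.09  ]), array([0.4296, 0.0976, 0.09  ])] 0.14776256015970038 0.13834181992372363
```

Measured so far:

| Item | Position (m) | Check |
|---|---|---|
| Wheel centre | (0.515, -0.150) | Rim diameter measures 143 mm |
| Slide yaw | about 0.018 rad | – |
| Grip middle | (0.484, 0.148, 0.250) | Height should be 0.252 |
| Bin to go | about +110 mm along the slide | About 3.7 rad clockwise |

The plan is to grip the rim on its right-far side and turn it in one sweep. First I raise the arm and travel over.

drive_tool(
  plan=[
    [[0,0,1,0,0,0],[0,0,1,0,0,0],[0,-0.5,1,0,0,0],[0.4,-1,1,0,0,0.3],[0.4,-1,0,0,0,0.3],[0.4,-1,0,0,0,0.3],[0.4,-1,0,0,0,0.3],[0.4,-1,0,0,0,0.3]],
  ],
  grip=0.55,
  force=30,
)

```text
time: 1.15
position: [0.2614, 0.4498, 0.5045]
tool_rot: [0.093, 0.996, -0.0, -0.0]
ft_force: [0.3, -0.0, -0.8]
grip_width: 0.0394
```

drive_tool(
  plan=[
    [[0.4,-1,0,0,0,0.3],[0.4,-1,0,0,0,0.3],[0.4,-1,0,0,0,0.3],[0.4,-1,0,0,0,0.3],[0.4,-1,0,0,0,0.3],[0.4,-1,0,0,0,0.3],[0.4,-1,0,0,0,0.3],[0.4,-1,0,0,0,0.3]],
  ],
)

```text
time: 2.15
position: [0.3413, 0.2498, 0.5046]
tool_rot: [-0.032, 0.999, -0.0, -0.0]
ft_force: [0.6, 0.3, -0.9]
grip_width: 0.0392
```

drive_tool(
  plan=[
    [[0.4,-1,0,0,0,0.3],[0.4,-1,0,0,0,0.3],[0.4,-1,0,0,0,0.3],[0.4,-1,0,0,0,0.3],[0.4,-1,0,0,0,0.3],[0.4,-1,0,0,0,0.3],[0.4,-1,0,0,0,0.3],[0.4,-1,0,0,0,0.3]],
  ],
)

```text
time: 3.15
position: [0.4213, 0.0499, 0.5046]
tool_rot: [-0.157, 0.988, 0.0, -0.0]
ft_force: [0.1, -0.0, 0.2]
grip_width: 0.0391
```

drive_tool(
  plan=[
    [[0.5,-1,0,0,0,0.3],[0.5,-1,0,0,0,0.3],[0.5,-1,0,0,0,0.3],[0.5,-1,0,0,0,0.3],[0.5,-1,0,0,0,0.3],[0.5,-1,0,0,0,0.3],[0.5,-1,0,0,0,0.2],[0.5,-1,0,0,0,0]],
  ],
)

```text
time: 4.15
position: [0.5214, -0.1501, 0.5044]
tool_rot: [-0.259, 0.966, 0.0, -0.0]
ft_force: [-0.2, -0.0, -0.6]
grip_width: 0.0392
```

drive_tool(
  plan=[
    [[0.5,-1,0,0,0,0],[0.5,-1,-0.5,0,0,0],[0.05,-0.28,-1,0,0,0],[0,0,-1,0,0,0],[0,0,-1,0,0,0],[0,0,-1,0,0,0],[0,0,0,0,0,0],[0,0,0,0,0,0]],
  ],
)

```text
time: 5.15
position: [0.5478, -0.2065, 0.3929]
tool_rot: [-0.259, 0.966, -0.0, 0.0]
ft_force: [-0.4, 0.0, 0.9]
grip_width: 0.0392
```

```bash
python3 - <<'E'
from h import *
print(robot.get_obs());snap("wrist","w1.png");snap("top","t1.png");snap("side","s1.png")
E
```

```text
{'time': 5.15, 'q': array([-5.51204032e-01,  4.87678629e-01,  1.54750960e+00,  3.70186018e-07,
        1.10524197e+00, -2.64639848e+00]), 'joint_velocities': array([ 0.00137973, -0.0152583 , -0.01240171,  0.00070053, -0.00237507,
        0.00084026]), 'joint_torque': array([-1.30132042e-02, -4.02804565e+01, -1.61314344e+01, -7.49042560e-02,
        3.95598309e-02,  1.10169487e-03]), 'position': array([ 0.54778403, -0.20645953,  0.39294038]), 'tool_rot': array([-2.59204955e-01,  9.65822165e-01, -4.22222462e-04,  3.99439911e-04]), 'ft_force': array([-0.39327565,  0.04116853,  0.93417603]), 'moment': array([0.04614069, 0.05635944, 0.03821543]), 'grip_width': 0.03922617854679657}
```

View pics/w1.png

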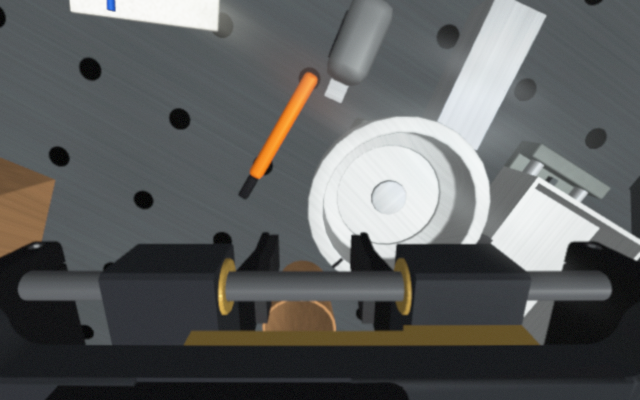

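View pics/s1.png

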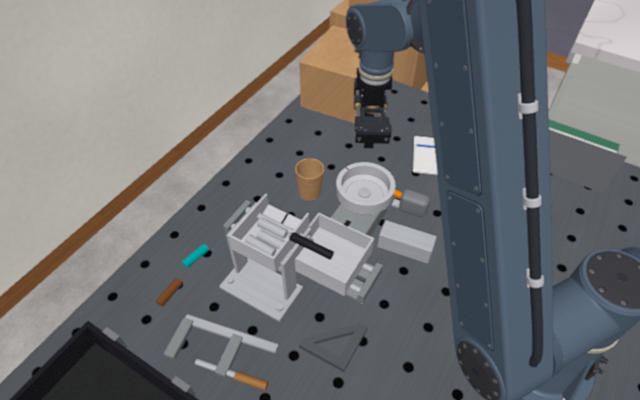

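```bash
cat >> h.py <<'E'
from scipy.spatial.transform import Rotation as R
def wonz(u,v,z,pos,quat):
    m=camera_model("wrist");x,y=und(m,u,v);T=np.array(m["tool_from_camera"])
    Rt=R.from_quat(quat).as_matrix();o=Rt@T[:3,3]+pos;d=Rt@T[:3,:3]@np.array([x,-y,-1.])
    return o+d*(z-o[2])/d[2]
def circ(P):
    P=np.array(P)[:,:2];A=np.c_[2*P,np.ones(len(P))];s=np.linalg.lstsq(A,(P**2).sum(1),rcond=None)[0]
    return s[:2],np.sqrt(s[2]+s[0]**2+s[1]**2)
E
python3 - <<'E'
from h import *
im=cv2.imread('pics/w1.png');g=cv2.cvtColor(im,cv2.COLOR_BGR2GRAY)
m=(g>150).astype(np.uint8); 
cv2.imwrite('pics/w1c.png',cv2.resize(im[100:280,290:510],None,fx=3.5,fy=3.5))
E
```

```text
(no output)
```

View pics/w1c.png

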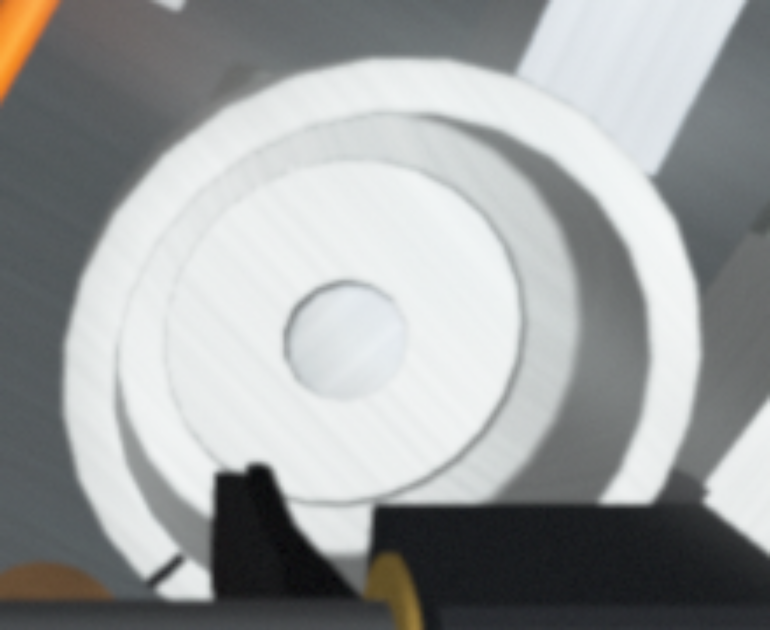

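```bash
python3 - <<'E'
from h import *
pos=[0.5478,-0.2065,0.3929];q=[-.2592,.9658,-.0004,.0004]
P=[wonz(290+x/3.5,100+y/3.5,.133,np.array(pos),q) for x,y in [(64,375),(110,220),(210,108),(405,57),(560,95),(660,190),(700,350),(665,480),(120,550)]]
print(circ(P))
P=[onz("top",240+x/4,140+y/4,.133) for x,y in [(452,379),(658,379),(555,276),(555,483),(482,306),(628,452),(482,452),(628,306)]]
print(circ(P))
E
```

```text
(array([ 0.51584658, -0.14949647]), np.float64(0.07113255679670927))
(array([ 0.51513388, -0.14996404]), np.float64(0.07171951580425208))
```

Two independent circle fits agree on the centre: (0.5155, -0.1497), radius 71–72 mm. The tool stands over the wall, so I descend and grip.

drive_tool(
  plan=[
    [[0.03,0,-0.8,0,0,0],[0,0,-0.8,0,0,0],[0,0,-0.8,0,0,0],[0,0,-0.8,0,0,0],[0,0,-0.6,0,0,0],[0,0,-0.5,0,0,0],[0,0,0,0,0,0]],
  ],
)

```text
time: 6.18
position: [0.5481, -0.2062, 0.2841]
tool_rot: [-0.259, 0.966, 0.001, -0.001]
ft_force: [-0.8, 0.8, -0.0]
grip_width: 0.0394
```

drive_tool(
  plan=[
    [[0,0,0,0,0,0],[0,0,0,0,0,0],[0,0,0,0,0,0],[0,0,0,0,0,0]],
  ],
  grip=1,
  force=30,
)

```text
time: 6.68
position: [0.5479, -0.2057, 0.2851]
tool_rot: [-0.259, 0.966, 0.001, -0.0]
ft_force: [-1.8, 2.6, 3.4]
grip_width: 0.0143
```

```bash
python3 - <<'E'
import numpy as np
# 66 mm circle, clockwise 6deg/row, start -60
for k in range(36):
    a=np.radians(-60-6*k);b=np.radians(-66-6*k)
    print(-60-6*k, np.round(66*np.array([np.cos(b)-np.cos(a),np.sin(b)-np.sin(a)])/25,3))
E
```

```text
-60 [-0.246 -0.125]
-66 [-0.258 -0.099]
-72 [-0.267 -0.072]
-78 [-0.273 -0.043]
-84 [-0.276 -0.014]
-90 [-0.276  0.014]
-96 [-0.273  0.043]
-102 [-0.267  0.072]
-108 [-0.258  0.099]
-114 [-0.246  0.125]
-120 [-0.232  0.151]
-126 [-0.215  0.174]
-132 [-0.195  0.195]
-138 [-0.174  0.215]
-144 [-0.151  0.232]
-150 [-0.125  0.246]
-156 [-0.099  0.258]
-162 [-0.072  0.267]
-168 [-0.043  0.273]
-174 [-0.014  0.276]
-180 [0.014 0.276]
-186 [0.043 0.273]
-192 [0.072 0.267]
-198 [0.099 0.258]
-204 [0.125 0.246]
-210 [0.151 0.232]
-216 [0.174 0.215]
-222 [0.195 0.195]
-228 [0.215 0.174]
-234 [0.232 0.151]
-240 [0.246 0.125]
-246 [0.258 0.099]
-252 [0.267 0.072]
-258 [0.273 0.043]
-264 [0.276 0.014]
-270 [ 0.276 -0.014]
```

The rim is gripped: opening 14 mm, small forces. I turn clockwise, following the 66 mm circle.

drive_tool(
  plan=[
    [[-0.246,-0.125,0,0,0,-1],[-0.258,-0.099,0,0,0,-1],[-0.267,-0.072,0,0,0,-1],[-0.273,-0.043,0,0,0,-1]],
  ],
)

```text
time: 7.18
position: [0.5225, -0.2136, 0.2851]
tool_rot: [-0.05, 0.999, 0.001, 0.001]
ft_force: [3.9, 6.8, 3.3]
grip_width: 0.0146
```

drive_tool(
  plan=[
    [[-0.276,-0.014,0,0,0,-1],[-0.276,0.014,0,0,0,-1],[-0.273,0.043,0,0,0,-1],[-0.267,0.072,0,0,0,-1],[-0.258,0.099,0,0,0,-1],[-0.246,0.125,0,0,0,-1]],
  ],
)

```text
time: 7.92
position: [0.4835, -0.2052, 0.2852]
tool_rot: [0.261, 0.965, 0.001, 0.002]
ft_force: [7.2, 6.5, 0.3]
grip_width: 0.014
```

```bash
python3 - <<'E'
from h import *
o=robot.get_obs();print(o['q'],o['moment'],o['ft_force']);im=snap("top","t2.png")
cv2.imwrite('pics/t2c.png',cv2.resize(im[140:290,240:420,::-1],None,fx=4,fy=4))
E
```

```text
[-0.61541805  0.57470686  1.79008147  0.00611428  0.77367903 -1.66273195] [ 1.6444749  -1.16574212  0.16010948] [7.21502865 6.48933011 0.33594555]
```

View pics/t2c.png

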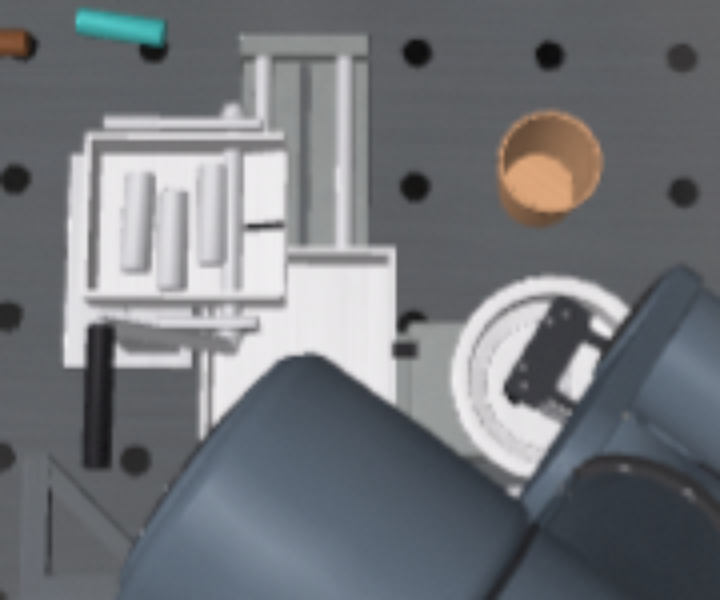

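The bin is moving as expected: the tab rose from row 392 to 349 in the crop for 60°. I continue.

drive_tool(
  plan=[
    [[-0.232,0.151,0,0,0,-1],[-0.215,0.174,0,0,0,-1],[-0.195,0.195,0,0,0,-1],[-0.174,0.215,0,0,0,-1],[-0.151,0.232,0,0,0,-1],[-0.125,0.246,0,0,0,-1],[-0.099,0.258,0,0,0,-1],[-0.072,0.267,0,0,0,-1]],
  ],
)

```text
time: 8.98
position: [0.4524, -0.1631, 0.2852]
tool_rot: [0.63, 0.777, 0.001, 0.003]
ft_force: [4.1, 2.0, -2.3]
grip_width: 0.0141
```

```bash
python3 - <<'E'
from h import *
o=robot.get_obs();print(o['q'],o['moment'],o['ft_force']);im=snap("side","s3.png")
E
```

```text
[-0.57931597  0.53402834  1.90050321  0.00197324  0.70027572 -0.78824847] [ 0.52370158 -1.10487825  0.35949412] [ 4.1050331   2.04951504 -2.30235219]
```

View pics/s3.png

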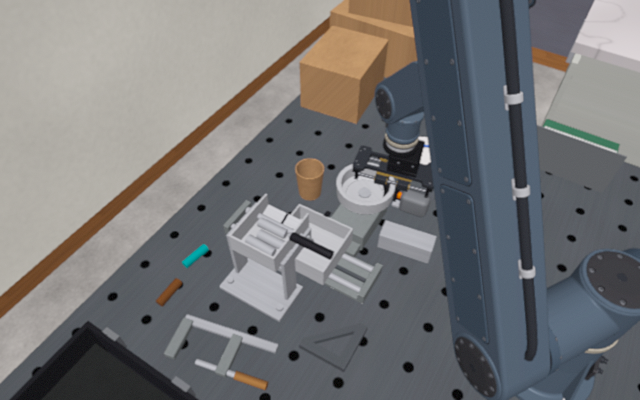

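drive_tool(
  plan=[
    [[-0.043,0.273,0,0,0,-1],[-0.014,0.276,0,0,0,-1],[0.014,0.276,0,0,0,-1],[0.043,0.273,0,0,0,-1],[0.072,0.267,0,0,0,-1],[0.099,0.258,0,0,0,-1],[0.125,0.246,0,0,0,-1],[0.151,0.232,0,0,0,-1]],
  ],
)

```text
time: 10.02
position: [0.4628, -0.1109, 0.2851]
tool_rot: [0.891, 0.454, 0.001, 0.002]
ft_force: [0.3, -1.6, -1.6]
grip_width: 0.0141
```

```bash
python3 - <<'E'
from h import *
o=robot.get_obs();print(o['q'],o['moment'],o['ft_force']);im=snap("top","t4.png");i2=snap("side","s4.png")
a=cv2.resize(im[140:290,240:420,::-1],(400,333));b=cv2.resize(i2[150:310,210:410,::-1],(400,320))
cv2.imwrite('pics/t4c.png',np.hstack([a[:320],b]))
E
```

```text
[-4.70262950e-01  5.29975226e-01  1.91186503e+00 -1.81478413e-03
  6.94966530e-01  1.60044878e-01] [-0.49304236 -0.35668594  0.17877539] [ 0.30717433 -1.59949851 -1.56184414]
```

View pics/t4c.png

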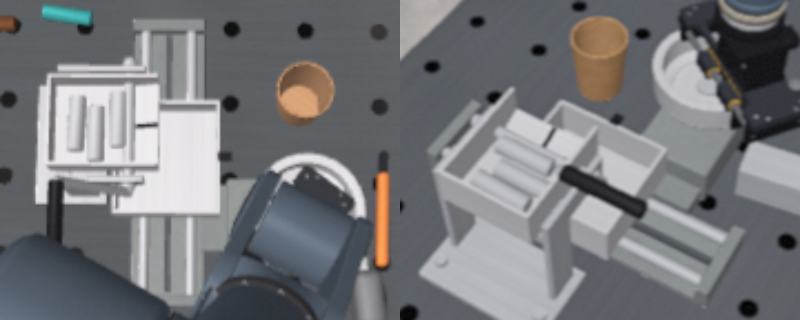

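drive_tool(
  plan=[
    [[0.174,0.215,0,0,0,-1],[0.195,0.195,0,0,0,-1],[0.215,0.174,0,0,0,-1],[0.232,0.151,0,0,0,-1],[0.246,0.125,0,0,0,-1],[0.258,0.099,0,0,0,-1],[0,0,0,0,0,0]],
  ],
)

```text
time: 11.0
position: [0.4956, -0.0868, 0.2851]
tool_rot: [0.987, 0.158, 0.001, 0.001]
ft_force: [2.2, 0.3, 0.2]
grip_width: 0.014
```

```bash
python3 - <<'E'
from h import *
o=robot.get_obs();print(o['q'],o['moment'],o['ft_force']);im=snap("top","t5.png");i2=snap("side","s5.png")
cv2.imwrite('pics/t5c.png',cv2.resize(im[150:250,250:370,::-1],(720,600),interpolation=cv2.INTER_CUBIC))
cv2.imwrite('pics/s5c.png',cv2.resize(i2[180:280,250:370,::-1],(720,600),interpolation=cv2.INTER_CUBIC))
E
```

```text
[-3.95774846e-01  5.54433005e-01  1.84456138e+00 -5.18673735e-04
  7.39130308e-01  8.57381294e-01] [-0.48468234 -0.33941989 -0.01398991] [2.21543241 0.25034326 0.24559669]
```

View pics/t5c.png

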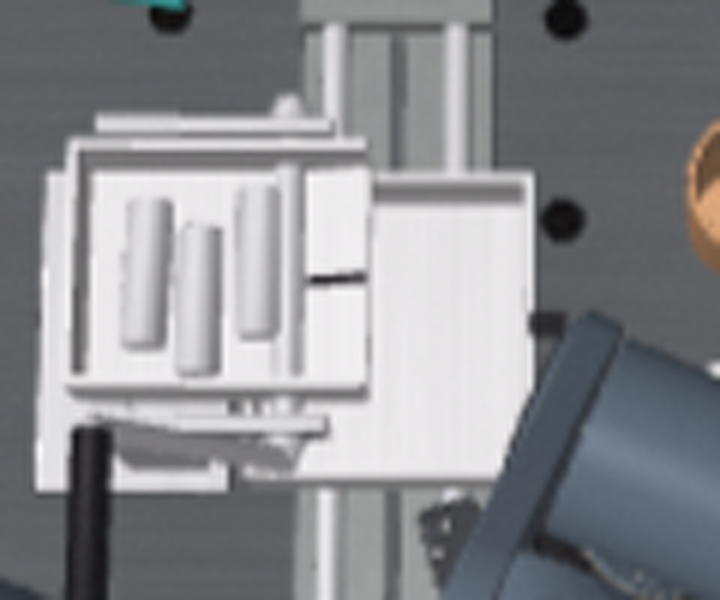

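View pics/s5c.png

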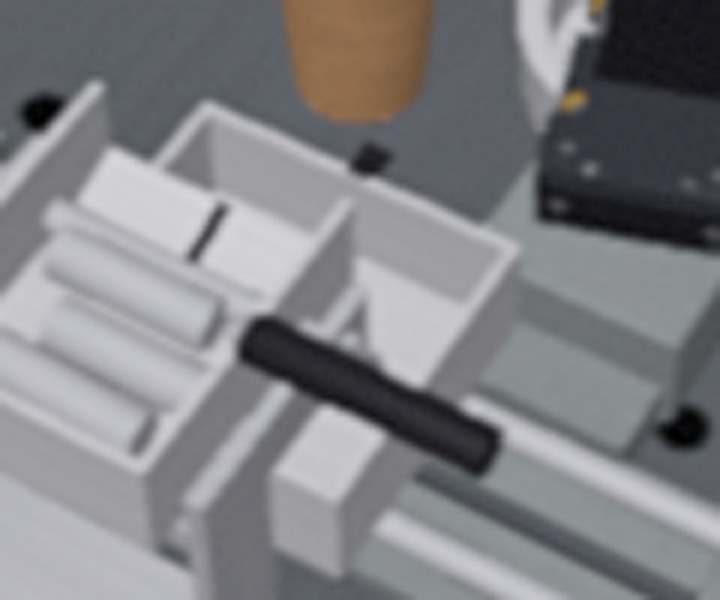

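```bash
cat > m.py <<'E'
from h import *
np.set_printoptions(precision=4,suppress=True)
T=lambda x,y:("top",250+x/6,150+y/6); S=lambda x,y:("side",250+x/6,180+y/6)
def sl(p,yaw=.018): return np.array([p[0]*np.cos(yaw)+p[1]*np.sin(yaw),-p[0]*np.sin(yaw)+p[1]*np.cos(yaw),p[2]])
E
python3 - <<'E'
from m import *
tab=tri(T(549,323),S(371,158));tip=tri(T(365,277),S(224,207));st=tri(T(307,281),S(192,258))
for a in (tab,tip,st): print(sl(a[0]),a[1])
print("tab z.09",sl(onz(*T(549,323),.09)),sl(onz(*S(371,158),.09)))
for z in(.13,.14,.15):print(z,sl(onz(*T(365,277),z)),sl(onz(*S(224,207),z)))
# yaw from rails/bin
print("far bin edge R, near R",[onz(*T(*p),.09) for p in[(535,174)]])
# slide end plates
a=onz(*T(330,40),.04);b=onz(*T(325,590),.04);c=onz(*T(455,40),.04);d=onz(*T(452,490),.04);print("yaw",np.arctan2((a-b)[1],(a-b)[0]),np.arctan2((c-d)[1],(c-d)[0]))
# pan side walls near/far outer at rim
for x,y in [(70,390),(70,142),(365,390),(365,140)]: print(sl(onz(*T(x,y),.185)))
E
```

```text
[ 0.6061 -0.0573  0.0891] 0.001051423349022488
[0.6179 0.0299 0.1432] 0.0007788843765872693
[0.6153 0.0568 0.1434] 0.001888540130509951
tab z.09 [ 0.6064 -0.0571  0.09  ] [ 0.6052 -0.0568  0.09  ]
0.13 [0.6209 0.0307 0.13  ] [0.6238 0.0213 0.13  ]
0.14 [0.6189 0.0302 0.14  ] [0.619  0.0278 0.14  ]
0.15 [0.6168 0.0298 0.15  ] [0.6142 0.0343 0.15  ]
far bin edge R, near R [array([ 0.6816, -0.0381,  0.09  ])]
yaw 0.0235700800010593 0.017246617637577788
[0.5577 0.1598 0.185 ]
[0.6722 0.1636 0.185 ]
[0.5583 0.0275 0.185 ]
[0.6733 0.0289 0.185 ]
```

The tab is at 0.606 and the spout line at 0.6165 along the slide, so about 10 mm (19°) remains.

drive_tool(
  plan=[
    [[0.267,0.072,0,0,0,-1],[0.273,0.043,0,0,0,-1],[0.276,0.014,0,0,0,-1],[0.055,0,0,0,0,-0.2],[0,0,0,0,0,0]],
  ],
)

```text
time: 11.72
position: [0.5165, -0.0836, 0.2851]
tool_rot: [1.0, -0.009, 0.0, 0.001]
ft_force: [-0.2, -2.5, 5.4]
grip_width: 0.0139
```

```bash
python3 - <<'E'
from h import *
o=robot.get_obs();print(o['q'],o['moment'],o['ft_force']);im=snap("top","t6.png");i2=snap("side","s6.png")
cv2.imwrite('pics/t6c.png',cv2.resize(im[150:250,250:370,::-1],(720,600),interpolation=cv2.INTER_CUBIC))
cv2.imwrite('pics/s6c.png',cv2.resize(i2[180:280,250:370,::-1],(720,600),interpolation=cv2.INTER_CUBIC))
E
```

```text
[-3.73955296e-01  5.73275755e-01  1.79404028e+00 -1.36602402e-03
  7.73237616e-01  1.21537078e+00] [-0.99838778  0.10699539  0.22807045] [-0.21003871 -2.47024371  5.44171908]
```

View pics/t6c.png

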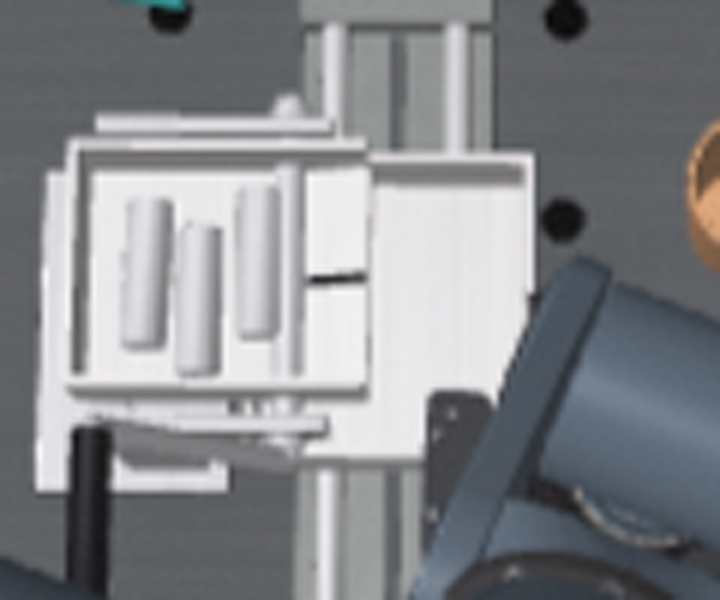

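View pics/s6c.png

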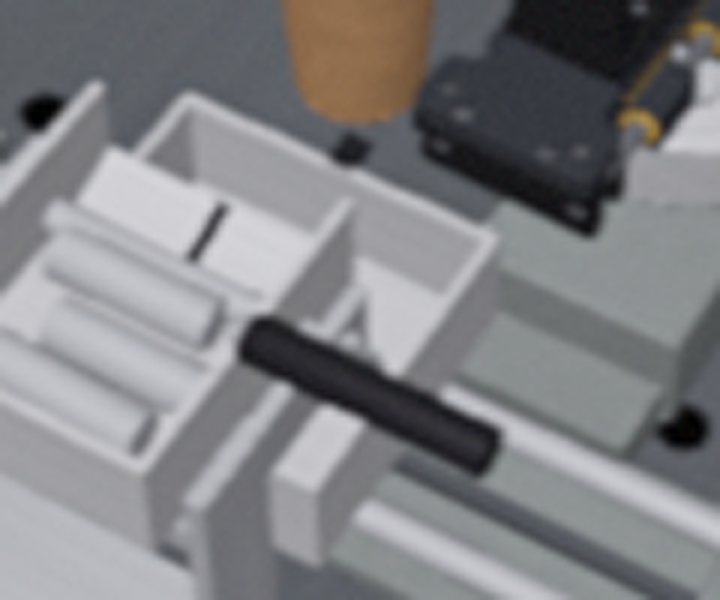

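```bash
python3 - <<'E'
from m import *
print("tab z.09",sl(onz(*T(549,304),.09)),sl(onz(*S(350,149),.09)),tri(T(549,304),S(350,149)))
print(sl(onz(*T(535,154),.09)),sl(onz(*T(400,461),.09)))
E
```

```text
tab z.09 [ 0.6158 -0.0571  0.09  ] [ 0.6151 -0.0565  0.09  ] (array([ 0.6167, -0.0462,  0.0889]), np.float64(0.0004927134995390568))
[ 0.6909 -0.0503  0.09  ] [0.5386 0.0147 0.09  ]
```

The tab is at 0.6155 against the line at 0.6166 and the pan middle at 0.6155, so it is centred to about 1 mm. I release and lift.

drive_tool(
  plan=[
    [[0,0,0,0,0,0],[0,0,0,0,0,0],[0,0,0.2,0,0,0],[0,0,0.6,0,0,0],[0,0,1,0,0,0],[0,0,1,0,0,0],[-0.3,-0.3,1,0,0,0],[-0.6,-0.3,1,0,0,0]],
  ],
  grip=0.65,
)

```text
time: 12.82
position: [0.494, -0.0981, 0.4066]
tool_rot: [1.0, -0.01, 0.001, 0.0]
ft_force: [-0.1, -1.1, -0.5]
grip_width: 0.0305
```

```bash
python3 - <<'E'
from h import *
o=robot.get_obs();print(o['q'],o['position'],o['tool_rot'],o['ft_force']);im=snap("top","t7.png");i2=snap("side","s7.png")
cv2.imwrite('pics/t7c.png',cv2.resize(im[150:250,250:370,::-1],(720,600),interpolation=cv2.INTER_CUBIC))
E
```

```text
[-4.18257414e-01  3.62257402e-01  1.73035009e+00  4.02881626e-04
  1.04737590e+00  1.17190586e+00] [ 0.49402909 -0.09806996  0.40661789] [ 9.99951798e-01 -9.78386180e-03  8.07750440e-04  1.59496765e-04] [-0.07184331 -1.07089893 -0.50546008]
```

View pics/t7c.png

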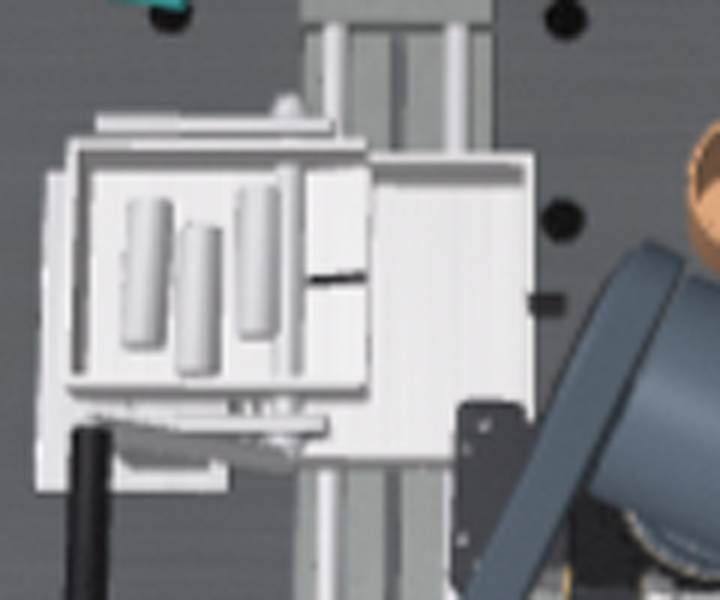

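View pics/s7.png

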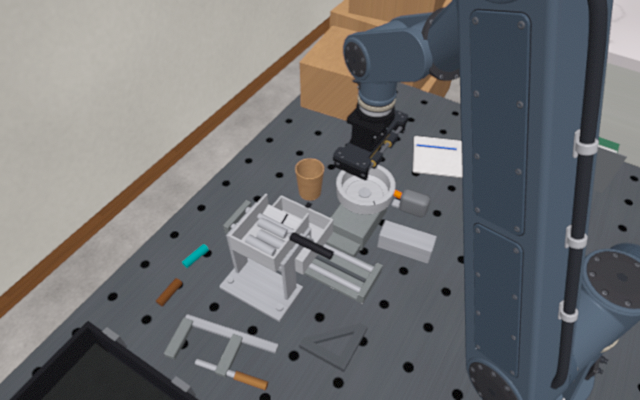

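The bin stays put, with the tab at (547,304) in the crop. Next I go over the lever grip: target (0.475, 0.148, 0.252), jaws along y, with a 2° yaw correction.

drive_tool(
  plan=[
    [[0,0.3,1,0,0,0],[0,1,1,0,0,0],[-0.1,1,1,0,0,0],[-0.1,1,0,0,0,0],[-0.1,1,0,0,0,0],[-0.1,1,0,0,0,0.15],[-0.1,1,0,0,0,0.2],[-0.1,1,0,0,0,0]],
  ],
  grip=0.4,
)

```text
time: 13.92
position: [0.4789, 0.0856, 0.4793]
tool_rot: [1.0, 0.008, -0.0, -0.0]
ft_force: [-0.2, -0.3, -0.6]
grip_width: 0.052
```

drive_tool(
  plan=[
    [[-0.1,1,0,0,0,0],[-0.06,1,0,0,0,0],[0,0.54,0,0,0,0],[0,0,0,0,0,0],[0,0,0,0,0,0]],
  ],
)

```text
time: 14.55
position: [0.4752, 0.1475, 0.4796]
tool_rot: [1.0, 0.008, -0.0, 0.0]
ft_force: [-0.1, 0.3, -0.4]
grip_width: 0.0524
```

```bash
python3 - <<'E'
from h import *
o=robot.get_obs();print(o['q'],o['position'],o['tool_rot'],o['ft_force']);i2=snap("side","s8.png");w=snap("wrist","w8.png")
cv2.imwrite('pics/s8c.png',np.hstack([i2[100:340,150:450,::-1],cv2.resize(w[100:400,120:520,::-1],(320,240))]))
E
```

```text
[ 7.60382947e-02  2.65424548e-01  1.64702237e+00 -3.97798966e-04
  1.22945995e+00  1.63078013e+00] [0.4752072  0.14747907 0.47960538] [ 9.99967215e-01  8.09376761e-03 -1.44007993e-04  1.97657685e-04] [-0.07387312  0.30732726 -0.42817307]
```

View pics/s8c.png

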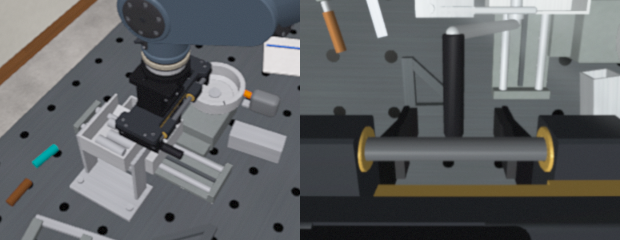

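The grip sits centred between the jaws (wrist crop column 453, jaws at 405 and 505). I lower and close.

drive_tool(
  plan=[
    [[0,0.02,-0.7,0,0,0],[0,0,-0.7,0,0,0],[0,0,-0.6,0,0,0],[0,0,-0.54,0,0,0],[0,0,0,0,0,0]],
  ],
)

```text
time: 15.28
position: [0.4749, 0.148, 0.4153]
tool_rot: [1.0, 0.008, -0.001, 0.0]
ft_force: [-1.0, 0.1, -0.0]
grip_width: 0.0522
```

drive_tool(
  plan=[
    [[0,0,0,0,0,0],[0,0,0,0,0,0],[0,0,0,0,0,0],[0,0,0,0,0,0]],
  ],
  grip=1,
  force=20,
)

```text
time: 15.78
position: [0.4751, 0.1484, 0.4165]
tool_rot: [1.0, 0.008, 0.0, -0.0]
ft_force: [0.7, -0.0, -0.1]
grip_width: 0.0205
```

```bash
python3 - <<'E'
import numpy as np
c=0
for s,e,n in [(0,.45,6),(.45,.65,4),(.65,1.2,8)]:
    for a,b in zip(np.linspace(s,e,n+1)[:-1],np.linspace(s,e,n+1)[1:]):
        A,B=.6-a,.6-b
        dy=130*(np.sin(B)-np.sin(A))/25;dz=130*(np.cos(B)-np.cos(A))/25
        print(round(b,3),"dx",round(-dy*.018,3),"dy",round(dy,2),"dz",round(dz,2))
E
```

```text
0.075 dx 0.006 dy -0.33 dz 0.21
0.15 dx 0.006 dy -0.34 dz 0.18
0.225 dx 0.006 dy -0.36 dz 0.16
0.3 dx 0.007 dy -0.37 dz 0.13
0.375 dx 0.007 dy -0.38 dz 0.1
0.45 dx 0.007 dy -0.38 dz 0.07
0.5 dx 0.005 dy -0.26 dz 0.03
0.55 dx 0.005 dy -0.26 dz 0.02
0.6 dx 0.005 dy -0.26 dz 0.01
0.65 dx 0.005 dy -0.26 dz -0.01
0.719 dx 0.006 dy -0.36 dz -0.03
0.788 dx 0.006 dy -0.35 dz -0.05
0.856 dx 0.006 dy -0.35 dz -0.08
0.925 dx 0.006 dy -0.34 dz -0.1
0.994 dx 0.006 dy -0.33 dz -0.13
1.062 dx 0.006 dy -0.33 dz -0.15
1.131 dx 0.006 dy -0.31 dz -0.17
1.2 dx 0.005 dy -0.3 dz -0.19
```

The handgrip is held (opening 20.5 mm, same 2 mm offset as on the rim). I swing along the arc gently, pausing near 0.45 rad.

drive_tool(
  plan=[
    [[0,-0.33,0.21,0,0,0],[0,-0.34,0.18,0,0,0],[0,-0.36,0.16,0,0,0],[0,-0.37,0.13,0,0,0]],
  ],
)

```text
time: 16.27
position: [0.4753, 0.1155, 0.4346]
tool_rot: [1.0, 0.007, 0.001, -0.005]
ft_force: [-0.8, 11.3, 7.2]
grip_width: 0.0174
```

drive_tool(
  plan=[
    [[0.03,-0.19,0.06,0,0,0],[0,-0.19,0.05,0,0,0],[0,-0.19,0.04,0,0,0],[0,-0.19,0.03,0,0,0],[0,0,0,0,0,0],[0,0,0,0,0,0],[0,0,0,0,0,0],[0,0,0,0,0,0]],
  ],
)

```text
time: 17.27
position: [0.4757, 0.0958, 0.439]
tool_rot: [1.0, 0.008, 0.001, -0.003]
ft_force: [-1.8, 7.2, 6.5]
grip_width: 0.0172
```

```bash
python3 - <<'E'
from h import *
o=robot.get_obs();print(o['position'],o['ft_force'],o['moment']);t=snap("top","t9.png");i2=snap("side","s9.png")
cv2.imwrite('pics/s9c.png',np.hstack([cv2.resize(i2[150:310,200:400,::-1],(400,320)),cv2.resize(t[140:300,230:430,::-1],(400,320))]))
E
```

```text
[0.47570931 0.09577086 0.43904665] [-1.84126705  7.21295147  6.51195827] [1.23750914 0.3486127  0.04915446]
```

View pics/s9c.png

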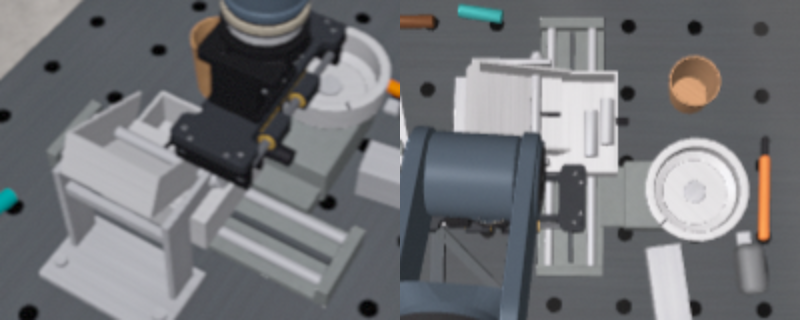

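Two pins are already visible in the bin (crop (590,132) and (607,120)), and the lever follows. I continue to about 1.15 rad.

drive_tool(
  plan=[
    [[0.03,-0.26,0.03,0,0,0],[0,-0.26,0.02,0,0,0],[0,-0.26,0.01,0,0,0],[0,-0.26,-0.01,0,0,0],[0,-0.36,-0.03,0,0,0],[0,-0.35,-0.05,0,0,0],[0,-0.35,-0.08,0,0,0]],
  ],
)

```text
time: 18.25
position: [0.4764, 0.0429, 0.4357]
tool_rot: [1.0, 0.008, 0.0, -0.002]
ft_force: [-0.0, 6.1, 4.8]
grip_width: 0.0173
```

drive_tool(
  plan=[
    [[0.03,-0.34,-0.1,0,0,0],[0,-0.33,-0.13,0,0,0],[0,-0.33,-0.15,0,0,0],[0,-0.31,-0.17,0,0,0],[0,0,0,0,0,0],[0,0,0,0,0,0]],
  ],
)

```text
time: 19.0
position: [0.4771, 0.009, 0.4209]
tool_rot: [1.0, 0.008, -0.001, 0.0]
ft_force: [-0.9, 1.4, -0.2]
grip_width: 0.0175
```

```bash
python3 - <<'E'
from h import *
o=robot.get_obs();print(o['position'],o['ft_force'],o['moment']);t=snap("top","t10.png");i2=snap("side","s10.png")
cv2.imwrite('pics/s10c.png',np.hstack([cv2.resize(i2[150:310,200:400,::-1],(400,320)),cv2.resize(t[140:300,230:430,::-1],(400,320))]))
E
```

```text
[0.47712649 0.00901408 0.42093481] [-0.85726193  1.36575722 -0.21506675] [0.42778672 0.33474633 0.0615642 ]
```

View pics/s10c.png

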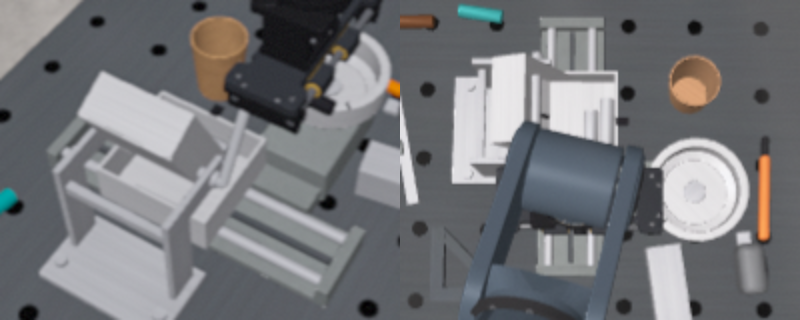

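The grip's position gives a lever angle of about 1.13 rad. I swing it back along the same arc, ending a little past the level stop.

drive_tool(
  plan=[
    [[0,0,0,0,0,0],[0,0.31,0.17,0,0,0],[0,0.33,0.15,0,0,0],[0,0.33,0.13,0,0,0],[-0.03,0.34,0.1,0,0,0],[0,0.35,0.08,0,0,0],[0,0.35,0.05,0,0,0],[0,0.36,0.03,0,0,0]],
  ],
)

```text
time: 20.1
position: [0.4766, 0.068, 0.4405]
tool_rot: [1.0, 0.009, 0.001, 0.002]
ft_force: [-2.9, -5.0, 4.4]
grip_width: 0.0177
```

drive_tool(
  plan=[
    [[-0.02,0.52,0,0,0,0],[-0.01,0.52,-0.05,0,0,0],[-0.01,0.38,-0.07,0,0,0],[-0.01,0.38,-0.1,0,0,0],[-0.01,0.37,-0.13,0,0,0],[0,0.36,-0.16,0,0,0],[0,0.34,-0.18,0,0,0]],
  ],
)

```text
time: 20.98
position: [0.4757, 0.1407, 0.4217]
tool_rot: [1.0, 0.008, 0.001, -0.0]
ft_force: [4.7, -2.4, 3.5]
grip_width: 0.0171
```

drive_tool(
  plan=[
    [[0,0.33,-0.21,0,0,0],[0,0.08,-0.05,0,0,0],[0,0,0,0,0,0],[0,0,0,0,0,0]],
  ],
)

```text
time: 21.48
position: [0.4755, 0.1498, 0.416]
tool_rot: [1.0, 0.009, 0.001, 0.002]
ft_force: [1.9, -9.3, 8.1]
grip_width: 0.0175
```

```bash
python3 - <<'E'
from h import *
o=robot.get_obs();print(o['position'],o['ft_force'],o['moment']);t=snap("top","t11.png");i2=snap("side","s11.png")
cv2.imwrite('pics/s11c.png',np.hstack([cv2.resize(i2[150:310,200:400,::-1],(400,320)),cv2.resize(t[140:300,230:430,::-1],(400,320))]))
E
```

```text
[0.47551255 0.14976436 0.416     ] [ 1.91897055 -9.31818884  8.0980702 ] [-1.45300893 -0.23115943  0.01088935]
```

View pics/s11c.png

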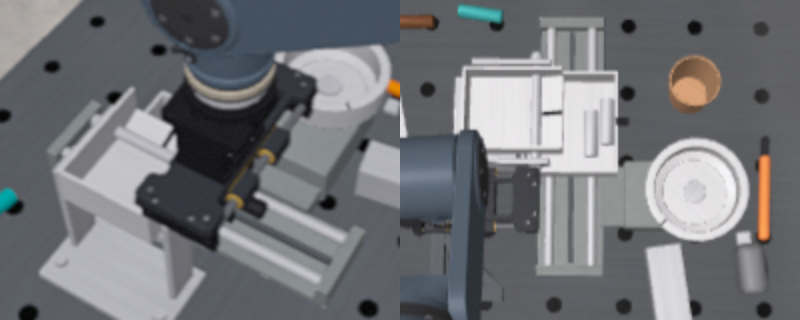

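The pan is back on its stop and empty. I release, lift and retreat to the near side so I can check all three pins.

drive_tool(
  plan=[
    [[0,0,0,0,0,0],[0,0,0,0,0,0],[0,0,0,0,0,0],[0,0,0.5,0,0,0],[0,0,1,0,0,0],[0,0,1,0,0,0],[0,0,1,0,0,0],[0,0,1,0,0,0]],
  ],
  grip=0.35,
)

```text
time: 22.58
position: [0.4748, 0.1506, 0.5293]
tool_rot: [1.0, 0.008, 0.0, -0.0]
ft_force: [-0.1, 0.7, 0.1]
grip_width: 0.0568
```

drive_tool(
  plan=[
    [[0,-1,0.6,0,0,0],[0,-1,0,0,0,0],[0,-1,0,0,0,0],[0,-1,0,0,0,0],[0,-1,0,0,0,0],[0,-1,0,0,0,0],[0,-1,0,0,0,0],[0,-1,0,0,0,0]],
  ],
)

```text
time: 23.58
position: [0.4748, -0.0501, 0.5435]
tool_rot: [1.0, 0.008, 0.0, -0.0]
ft_force: [-0.1, 0.3, 0.3]
grip_width: 0.0564
```

```bash
python3 - <<'E'
from h import *
o=robot.get_obs();print(o['position'],o['ft_force'],o['time']);t=snap("top","t12.png");i2=snap("side","s12.png");w=snap("wrist","w12.png")
cv2.imwrite('pics/s12c.png',np.hstack([cv2.resize(i2[180:280,240:360,::-1],(400,333),interpolation=2),cv2.resize(t[150:250,250:370,::-1],(400,333),interpolation=2)]))
E
```

```text
[ 0.4748188  -0.05014592  0.54352293] [-0.08203059  0.25792787  0.26129866] 23.575
```

View pics/s12c.png

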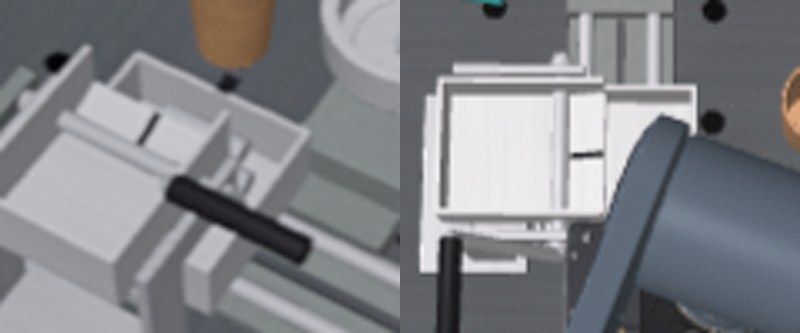

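View pics/w12.png

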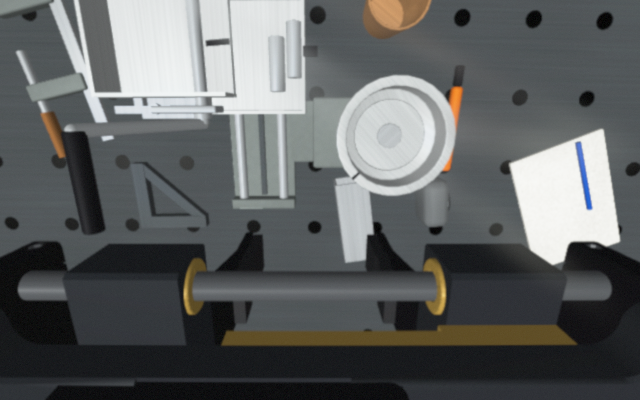

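Two pins are visible in the bin, and the third should be under the spout. I move right so the wrist camera can look under it.

drive_tool(
  plan=[
    [[0,-1,-0.5,0,0,0],[0,-1,-0.5,0,0,0],[0,-1,-0.5,0,0,0],[0,-1,-0.5,0,0,0],[0,-1,-0.5,0,0,0],[0,-1,-0.5,0,0,0],[0,-1,0,0,0,0],[0,-1,0,0,0,0]],
  ],
)

```text
time: 24.72
position: [0.4754, -0.2492, 0.4679]
tool_rot: [1.0, 0.009, 0.0, -0.001]
ft_force: [-0.3, 0.2, 0.0]
grip_width: 0.0567
```

drive_tool(
  plan=[
    [[0,0,-0.5,0,0,0],[0,0,0,0,0,0],[0,0,0,0,0,0]],
  ],
)

```text
time: 25.1
position: [0.4751, -0.2483, 0.4551]
tool_rot: [1.0, 0.009, -0.0, -0.001]
ft_force: [0.1, -0.5, -0.1]
grip_width: 0.0563
```

```bash
python3 - <<'E'
from h import *
o=robot.get_obs();print(o['position'],o['ft_force'],o['time']);t=snap("top","t13.png");i2=snap("side","s13.png");w=snap("wrist","w13.png")
cv2.imwrite('pics/w13c.png',cv2.resize(w[0:180,0:240,::-1],(800,600),interpolation=2))
cv2.imwrite('pics/t13c.png',cv2.resize(t[150:250,250:370,::-1],(720,600),interpolation=2))
E
```

```text
[ 0.47512048 -0.24830636  0.45507149] [ 0.1353928  -0.51918156 -0.10967533] 25.1
```

View pics/w13c.png

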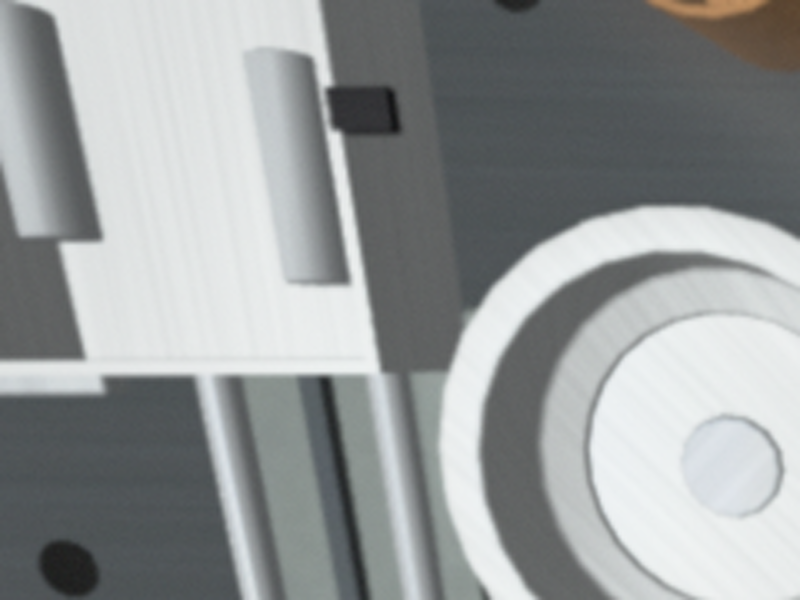

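View pics/t13c.png

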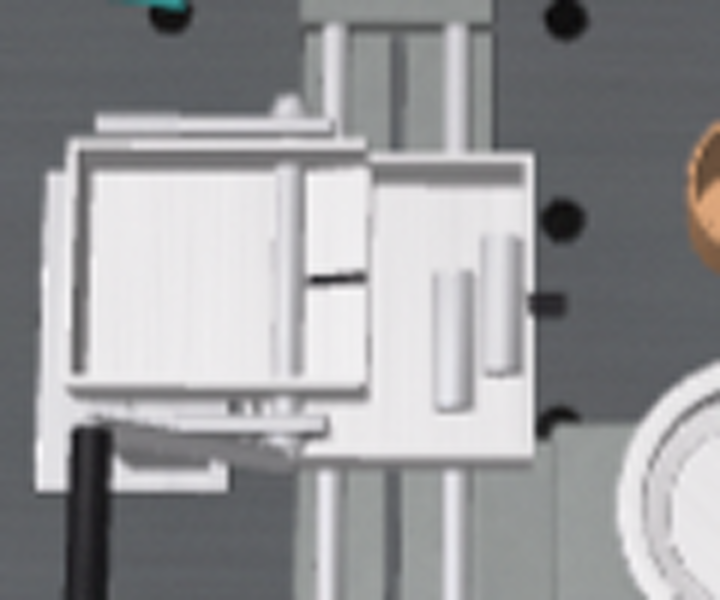

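View pics/s13.png

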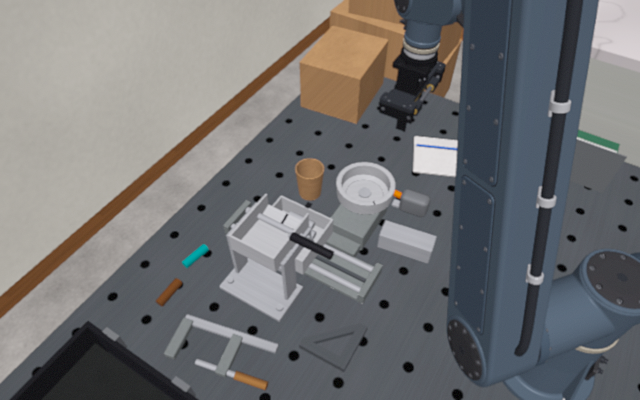

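```bash
python3 - <<'E'
from m import *
pos=np.array([.4751,-.2483,.4551]);q=[1,.009,0,-.001]
print([ (y,sl(onz(*T(x,y),.055))) for x,y in [(453,340),(501,305)]])
print([sl(wonz(x*.3,y*.3,.06,pos,q)) for x,y in [(300,165),(45,130)]])
print("rim",sl(wonz(350*.3,230*.3,.09,pos,q)), "tab",sl(onz(*T(547,304),.09)))
E
```

```text
[(340, array([ 0.604 , -0.0101,  0.055 ])), (305, array([ 0.6219, -0.0341,  0.055 ]))]
[array([ 0.606, -0.015,  0.06 ]), array([0.6168, 0.0659, 0.06  ])]
rim [ 0.5831 -0.0462  0.09  ] tab [ 0.6158 -0.0562  0.09  ]
```

All three pins are accounted for. Relative to the bin centre they lie at y ≈ -31, -55 and +45 mm, the last one under the spout and seen by the wrist camera. The tab is at 0.6158, and the line measured 0.6155–0.6166. I hand in.

```bash
python3 -c "
from rig import robot
print(robot.hand_in())"
```

```text
the job is handed in; nothing more can be done
None
```

The job is done and handed in at about 25 s. The hand-in itself reports no verdict.

I gripped the handwheel rim and turned it about 211° clockwise in one grasp, so no regrasp was needed. That drove the bin about 110 mm until its tab lined up with the spout line. I then swung the lever over to about 1.13 rad, brought it back to its stop, released it and moved the arm clear.

Last checks:
- **Bin:** the tab measured 0.6158 m along the slide. The spout line gave 0.6166 m and the pan middle 0.6155 m, so it is centred to about 1 mm, with the calibration good to about 2 mm.
- **Pan:** in the top and side views it looks level and is empty. I did not measure its angle in a picture after letting go.
- **Pins:** all three appear to lie in the bin, but no single view shows them all. The top camera sees two, and the wrist camera sees one of those plus the third under the spout. I did not measure the third pin's height.
- **Other things on the table:** they look unmoved in the pictures, which I judged by eye only.
- **Forces:** the highest wrist force readings were about 12 N.

One disagreement: early on, a rough pick of the wheel centre in the side view was about 10 mm off the top view. Circle fits from the top and wrist cameras then agreed within 1 mm, and I used those.

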